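# Crimp a sample tube and hold it up to the code reader

## Task

The tube standing in the hand crimper needs its cap crimped: pull the crimper's sprung lever all the way towards the robot, hold it there briefly, then ease it slowly back home without letting it snap back. Then lift that tube out and hold it in the air in front of the tilted lens of the code reader: round bottom squarely facing the lens, in line with the lens axis and about 60 mm from it, without touching the reader. Finish while still holding the tube there, still; leave the other things on the worktop undisturbed.

Things in the scene. Friction and masses are not known exactly. Their poses are not given: they have to be found in the camera images.
- tube: capped sample tube, 91 mm tall, standing in the crimper's nest: barrel 13.2 mm across with a round bottom, cap 16 mm across over the top 23 mm. Origin at the very bottom of the tube, its z axis points along the tube to the cap. About 15 g; the hole is 45 mm deep with about 1 mm of play, lift straight out. The tubes in the blue rack are not part of the job
- crimper: grey hand crimper, fixed to the worktop: base plate 150 (x) x 250 (y) x 14 mm; origin under its centre. At yaw 0 its x points away from the robot, y to the left. Its left end carries the lever, its right end the nest with the tube and, on the nest's x and -x sides, two upright steel crimp jaws, 22 mm wide, tops 96 mm above the worktop
- nest (a point): mouth of the hole in the aluminium nest (36 mm square), 64 mm above the worktop, at y = -80 mm of the crimper; the tube's bottom rests 19 mm above the worktop, its top at 110 mm. The jaws' faces are 28 mm from the tube's axis with the lever home (so take the cap with fingers on its y and -y sides), 10 mm with it pulled; they never touch the tube
- crimp_lever (a joint): crimper lever, rad: 0 home (leaning 0.5 rad from vertical to the crimper's x, away from the robot), 1.0 fully pulled (leaning 0.5 rad to -x, towards the robot). Sprung home: about 4 N at the grip at the start of the pull, 7 N at the end; does not stay where it is left
- lever_grip (a point): middle of the lever's black crossways grip, a round bar 18 mm thick and 58 mm long along the crimper's y, sticking out from the rod's end to the left (the rod, 10 mm thick, is 42 mm from this point). The bar is 110 mm from the hinge axis and swings over the top in the crimper's x-z plane: 135 mm above the worktop at both ends, 148 mm at its highest
- lever_pivot (a point): point on the lever's hinge axis in the plane of the grip's middle, 38 mm above the worktop, at y = +122 mm of the crimper; the axis is the crimper's y
- code_reader: fixed code reader: grey foot 100 x 85 x 12 mm carrying the tilted head, about 110 mm tall in all; origin on the worktop under the lens; its x points away from the side that the lens looks to
- reader_head: head of the code reader, grey box 50 x 50 x 60 mm with a black lens ring 40 mm across on its upper, tilted face. Origin at the lens centre, 85 mm above the worktop; its z axis is the lens axis, pointing out of the lens, up and towards the robot's side, 30 degrees off vertical. The presented tube lies along this axis: bottom about 60 mm out from the origin, cap further out
- cup_white: specimen cup with a white screw lid, 66 mm wide, 69 mm tall, behind the crimper; origin under its centre. Bystander
- dropper_bottle: amber dropper bottle, 37 mm wide, 100 mm tall, left of and behind the reader; origin under its centre. Bystander
- label_spool: white roll of labels, 72 mm wide, 52 mm tall, right of the crimper; origin under its centre. Bystander
- pen: blue pen, 8 mm thick, 140 mm long, lying at the front edge of the worktop; origin at its middle. Bystander
Mind the look-alikes: they are no part of the job. What is shaped like the code_reader but purple is not meant.

How it is judged:
On the way, in this order (a step that is already met when the one before it is completed fails the run):
1. the lever is pulled fully with the tube in its nest (value of joint crimp_lever above 0.9 rad and z of tube in the frame of crimper below 0.03 m and y of tube in the frame of crimper between -0.095 and -0.065 m and x of tube in the frame of crimper between -0.015 and 0.015 m), for 0.2 s.
2. the lever is back home, the tube still in its nest (value of joint crimp_lever below 0.1 rad and z of tube in the frame of crimper below 0.03 m), for 0.1 s.
At the end, for the whole second after the job is handed in: The lever is home (below 0.1 rad); the tube is held still by the fingers in the air, bottom 45 to 75 mm out from the lens and within 15 mm of the lens axis in each direction, the tube within 0.2 rad of the lens axis with its bottom towards the lens, its bottom more than 90 mm above the worktop (value of joint crimp_lever below 0.1 rad and x of tube in the frame of reader_head between -0.015 and 0.015 m and y of tube in the frame of reader_head between -0.015 and 0.015 m and z of tube in the frame of reader_head between 0.045 and 0.075 m and angle between the z axis of tube and the z axis of reader_head, either way round below 0.2 rad and angle between tube's own z axis and vertical below 1.2 rad and height (world z) of tube above 0.09 m and contact force between the fingers and tube above 0.5 N and linear speed of tube below 0.03 m/s and angular speed of tube below 0.3 rad/s); the arm keeps its last pose, push and grip.
It fails at once if the lever snaps back (faster than 1.5 rad/s on its way home, before the last 0.2 rad) (value of joint crimp_lever above 0.2 rad and velocity of joint crimp_lever below -1.5 rad/s).
It fails at once if the code reader is touched (contact force between code_reader and anything else above 1 N).
It fails at once if a bystander is moved more than 20 mm (distance of any of cup_white, dropper_bottle, label_spool, pen from where it was at the start of the episode above 0.02 m).
It also fails if it takes over 64 s, if anything falls off the work surface, if the arm or the gripper's body presses on something with over 40 N, if the wrist force passes 120 N, or if a joint passes its speed limit or range.

## Robot

A 7-joint arm with a two-finger parallel gripper is mounted at the origin on a cart in front of the work surface, level with it; the furniture and walls round the work are solid. World frame = base frame: x ahead of the robot, y to its left, z up, the work surface at z = 0. Lengths are in m, angles in rad, forces in N, time in s.
With the tool pointing down it reaches from about 0.425 to 1.025 m from the base axis. Payload 9.4 kg.
Tool frame: the origin (TCP) lies on the mounting face of the last link; the fingertips stand 173 mm ahead of it and the grasp point (between the pads) lies 155 mm ahead of it; y points along the fingers, x is the direction in which the jaws open and shut, and the axes are right-handed (so a half turn about y gives the same grasp; the last joint's range is limited). The gripper opens to 85 mm and grips with 20 to 120 N. Pads are 22 mm wide; open, the fingers measure 114 mm over their backs; the gripper's body (76 mm by 85 mm) begins 54 mm behind the grasp point. The pads swing forward as they close: fully open they stand 13 mm farther back than shut.
Start: joints at [1.237, 0.599, -0.003, 1.599, 0.002, 0.943, -0.08], TCP at [0.184, -0.701, 0.405] pointing down, gripper open.
Joint ranges: [-2.57, 2.57], [-0.35, 1.97], [-1.29, 1.29], [0.11, 2.56], [-1.05, 4.19], [0.11, 1.86], [-2.63, 2.63]. Speed limits (rad/s): [2.22, 2.22, 3.01, 3.01, 3.14, 3.14, 3.14].

## Interface

Orientations are given as a rotation vector (axis times angle).
In Python, from workcell import manip gives the robot as it stands.
- The arm moves only by the shell command python3 -m crank 'ROWS' [FORCE]. ROWS is a JSON object of lists of equal length, an entry for each row: "jaw": the finger opening in mm, from 0 to 85.4; "travel": the shift along the tool's x, y, z in mm, a list of three; "rot": the turn, a rotation vector about the tool's x, y, z in degrees, a list of three. In form: {"jaw": [jaw, ...], "travel": [[tx, ty, tz], ...], "rot": [[rx, ry, rz], ...]}. A call has 1 to 8 rows; each row is the pose to reach, as a shift and turn from the pose commanded when the call began, along the tool's axes at that moment; what a row does not reach only later rows make up. A row lasts 1/12 s, in which the tool goes at most 41.7 mm and 7.16 degrees, less where a joint would pass 70% of its speed; a pose out of reach is approached as far as the arm can. A call with a gripper value outside its range is refused whole. The fingers move at their own pace and stop on an object; FORCE is the grip in N (left out, the last holds). Time passes only in rows, so rows that repeat a pose let the fingers close. It gives the time, the measured TCP pose, the force and the opening at its end, in the units of the state.
- manip.state(): the state, without advancing time (a new reading comes with each control period).
- manip.snapshot(name): name is "scene" or "side" or "wrist"; returns the picture (400x640x3 uint8, red, green, blue); there is no depth.
- manip.camera_model(name): a dict with "camera_matrix" (3x3 intrinsics, pixels), "pose" (4x4, takes a point from camera to world coordinates); the wrist camera has in their place "T_tool_cam" (4x4, takes a point from camera to tool coordinates, whose origin is the TCP and whose axes are the tool frame's). Camera axes: x right, y down, z forward; pixel columns grow to the right and rows downward; lengths in m; the calibration is good to about 2 mm. The wrist camera is an equidistant fisheye: a pixel r from the principal point sees the ray r / f radians off the axis. A picture is of the moment at which its call begins: read the wrist's pose just before it. camera_model takes no time and is no camera call.
- manip.finish_job(): hands the job in, once; it reports no verdict.
Trained networks look in the newest picture that a camera, given by its name, has taken for a name from the list of things; names that differ only in an ending like _2 or _b are one class to them, and where a whole thing is asked for, a point or a joint stands for the part that bears it (a point fixed in the world has none). Each returns a list of dicts, best first, with "confidence" (0 to 1); they miss things now and then, are a little off and sometimes report something else, mostly with a low value. They report only what shows in the picture. A call takes as long as a camera call. They do not tell look-alikes from the thing itself.
- manip.spot_in(name, camera): "bbox" ([left, top, width, height] in pixels, round what is visible of it).
The state is a dict: "time": time; "qpos": joint angles; "joint_velocities": joint speeds; "joint_torque": joint torques, N m; "ee_pos": TCP position; "eef_rot": TCP orientation; "force": force on the tool from outside, world axes, zero at the start; "wrist_torque": the same for the moment, N m; "gripper_width": finger opening in m.
Only numpy, scipy, OpenCV 4.12 (cv2) and the standard library are available. Lean on these libraries where they do the work, as an engineer would, in place of code of your own. Each camera call takes 0.05 s, during which the arm holds its last target.

## Working session

There is one attempt and no reset: what is moved stays moved. The work goes in short steps, Python scripts to look and compute and a shell command to move; the robot and the scene stay as the last step left them, time stands still between calls to the robot, and variables do not carry over. Pictures are saved under pics/ and viewed, and the job is handed in when it is done.

```bash
ls; mkdir -p pics; python3 - <<'E'
from workcell import manip
import cv2, numpy as np
np.set_printoptions(precision=4,suppress=True)
s=manip.state(); print(s)
for c in ["scene","side","wrist"]:
    im=manip.snapshot(c); cv2.imwrite(f"pics/{c}0.png",im[:,:,::-1])
    m=manip.camera_model(c); print(c,{k:np.array(v) if not isinstance(v,str) else v for k,v in m.items()})
E
```

```text
pics
{'time': 0.0, 'qpos': array([ 1.2373,  0.6001, -0.0025,  1.6002,  0.0018,  0.9429, -0.0798]), 'joint_velocities': array([ 0.001 ,  0.0002, -0.0007,  0.0006, -0.0006, -0.0003,  0.0004]), 'joint_torque': array([  0.0003, -77.6471,   1.5648, -25.8005,   0.0123,   0.009 ,
        -0.    ]), 'ee_pos': array([ 0.1841, -0.701 ,  0.4038]), 'eef_rot': array([-1.3189,  1.019 , -1.0167]), 'force': array([-0.5161, -1.1649, -0.1886]), 'wrist_torque': array([-0.0649,  0.0513, -0.0283]), 'gripper_width': 0.085285496158962}
scene {'camera_matrix': array([[442.4321,   0.    , 312.5424],
       [  0.    , 442.4321, 203.4334],
       [  0.    ,   0.    ,   1.    ]]), 'pose': array([[-0.535 , -0.4488,  0.7158, -0.5073],
       [-0.8445,  0.3071, -0.4387,  0.6199],
       [-0.023 , -0.8392, -0.5433,  0.9295],
       [ 0.    ,  0.    ,  0.    ,  1.    ]])}
side {'camera_matrix': array([[466.0725,   0.    , 323.3641],
       [  0.    , 466.0725, 202.6045],
       [  0.    ,   0.    ,   1.    ]]), 'pose': array([[-0.9662, -0.1445,  0.2134,  0.2758],
       [-0.2571,  0.4834, -0.8368,  1.0953],
       [ 0.0177, -0.8634, -0.5042,  0.7825],
       [ 0.    ,  0.    ,  0.    ,  1.    ]])}
wrist {'camera_matrix': array([[309.7069,   0.    , 317.8762],
       [  0.    , 309.7069, 199.0253],
       [  0.    ,   0.    ,   1.    ]]), 'T_tool_cam': array([[ 1.    , -0.0009,  0.0003,  0.0003],
       [-0.0005, -0.2808,  0.9598,  0.0305],
       [-0.0008, -0.9598, -0.2808,  0.0721],
       [ 0.    ,  0.    ,  0.    ,  1.    ]])}
```

View pics/scene0.png

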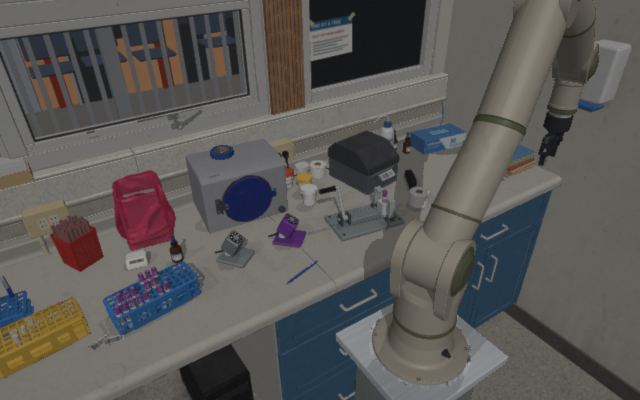

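View pics/side0.png

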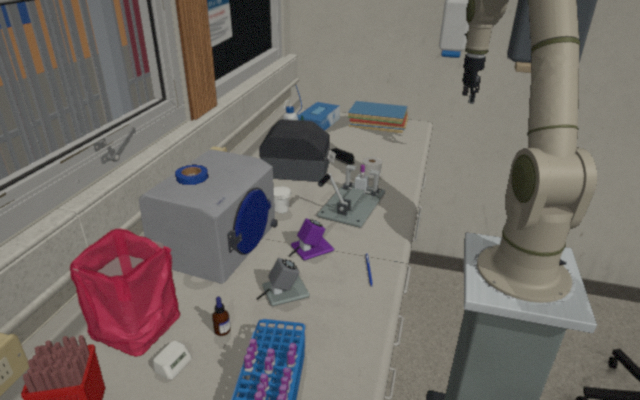

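View pics/wrist0.png

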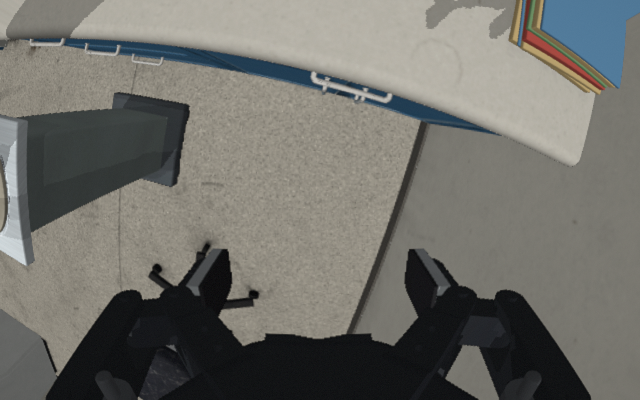

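Scene view: crimper near (365,215), grey reader at (235,248), purple look-alike at (290,230). Side view: crimper at (352,195), grey reader at (285,280), purple one at (313,238). The grey one is the one meant, because the purple one is explicitly ruled out. I'll run the networks and enlarge the crops.

```bash
python3 - <<'E'
from workcell import manip
import cv2, numpy as np
ims={}
for c in ["scene","side"]:
    ims[c]=manip.snapshot(c)[:,:,::-1].copy(); 
    for n in ["tube","crimper","nest","lever_grip","code_reader","reader_head","cup_white","dropper_bottle","label_spool","pen"]:
        try: print(c,n,[(np.round(d["bbox"],1).tolist(),round(d["confidence"],2)) for d in manip.spot_in(n,c)[:4]])
        except Exception as e: print(c,n,e)
def crop(c,x,y,w,h,s,name):
    cv2.imwrite(name,cv2.resize(ims[c][y:y+h,x:x+w],None,fx=s,fy=s,interpolation=cv2.INTER_CUBIC))
crop("scene",310,160,130,90,6,"pics/c1.png")
crop("scene",200,195,130,90,6,"pics/c2.png")
crop("side",300,130,100,100,6,"pics/c3.png")
crop("side",240,210,100,100,6,"pics/c4.png")
E
```

```text
scene tube []
scene crimper [([319.2, 186.8, 83.2, 52.7], 0.95)]
scene nest [([320.9, 186.4, 82.7, 54.5], 0.77)]
scene lever_grip [([318.9, 186.2, 24.6, 33.7], 0.74)]
scene code_reader [([270.1, 212.7, 35.8, 34.7], 0.71)]
scene reader_head [([278.4, 214.0, 21.7, 21.5], 0.82), ([221.0, 229.2, 22.0, 27.8], 0.56)]
scene cup_white [([298.0, 186.1, 21.8, 21.4], 0.57)]
scene dropper_bottle [([168.9, 236.1, 14.3, 29.6], 0.5)]
scene label_spool [([408.2, 186.1, 22.3, 22.6], 0.54)]
scene pen [([298.2, 259.3, 18.2, 15.8], 0.53)]
side tube []
side crimper [([316.5, 164.1, 67.4, 61.3], 0.81)]
side nest [([318.1, 163.3, 67.6, 65.4], 0.93)]
side lever_grip [([317.4, 170.8, 32.3, 32.8], 0.53)]
side code_reader [([293.4, 218.1, 36.7, 37.9], 0.97), ([319.0, 172.5, 22.7, 30.4], 0.7), ([257.3, 260.0, 52.7, 46.2], 0.61), ([365.8, 256.7, 10.1, 26.2], 0.44)]
side reader_head [([294.4, 220.3, 33.0, 26.1], 0.98)]
side cup_white [([273.0, 184.8, 19.8, 26.6], 0.83)]
side dropper_bottle [([210.9, 296.6, 19.6, 42.2], 0.94), ([361.5, 166.0, 2.7, 13.6], 0.72)]
side label_spool []
side pen [([363.6, 254.8, 11.4, 26.9], 0.58)]
```

View pics/c1.png

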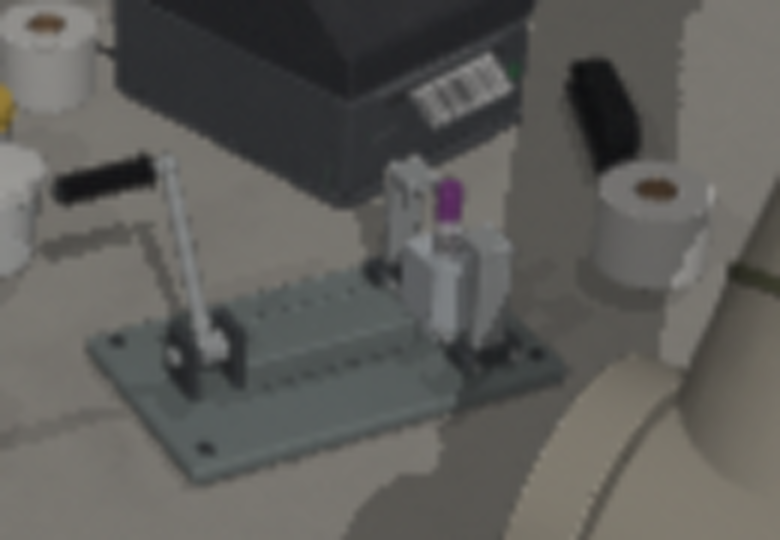

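View pics/c2.png

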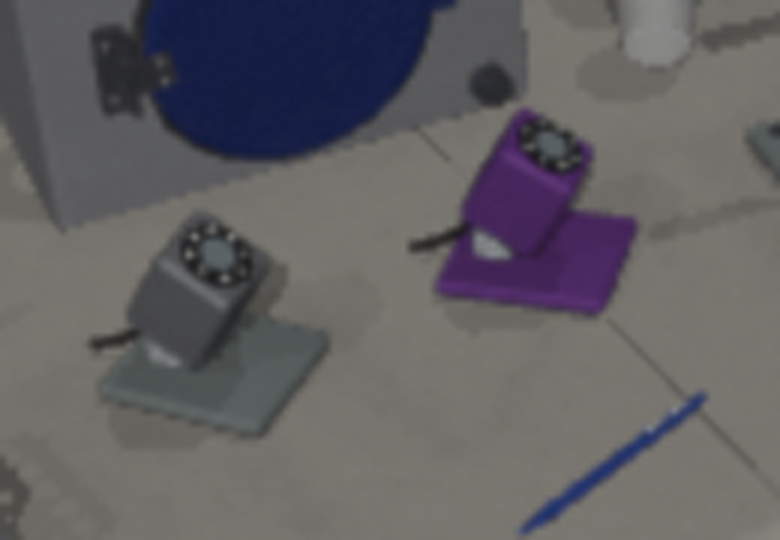

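View pics/c3.png

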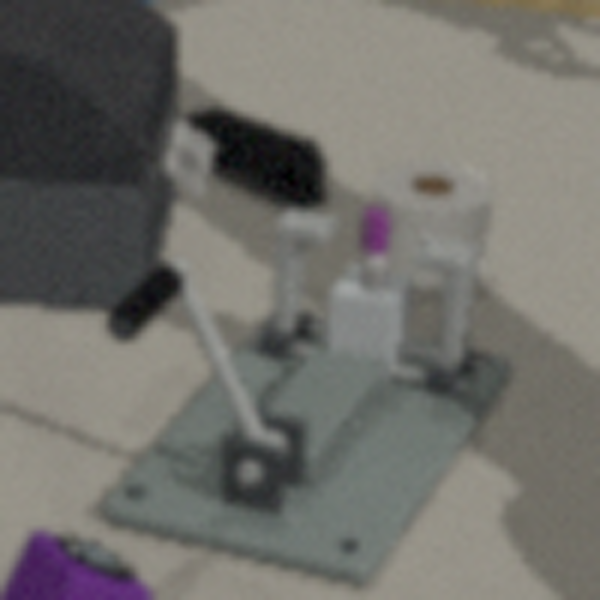

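View pics/c4.png

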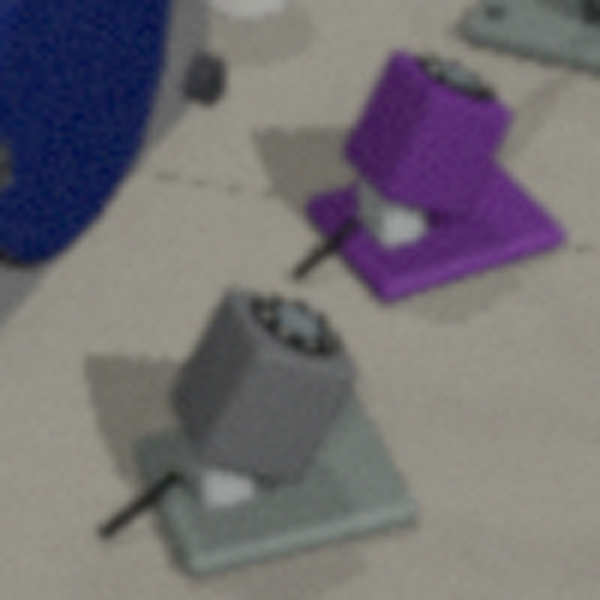

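```bash
cat > h.py <<'E'
from workcell import manip
import cv2, numpy as np
from scipy.spatial.transform import Rotation as R
np.set_printoptions(precision=4,suppress=True)
def ray(c,u,v,st=None):
    m=manip.camera_model(c); K=np.array(m["camera_matrix"])
    x=(u-K[0,2])/K[0,0]; y=(v-K[1,2])/K[1,1]
    if c=="wrist":
        T=np.eye(4); T[:3,:3]=R.from_rotvec(st["eef_rot"]).as_matrix(); T[:3,3]=st["ee_pos"]
        P=T@np.array(m["T_tool_cam"]); r=np.hypot(x,y); d=np.array([np.sin(r)*x/max(r,1e-9),np.sin(r)*y/max(r,1e-9),np.cos(r)])
    else:
        P=np.array(m["pose"]); d=np.array([x,y,1.])
    d=P[:3,:3]@d; return P[:3,3],d/np.linalg.norm(d)
def tri(rays):
    A=0;b=0
    for o,d in rays:
        M=np.eye(3)-np.outer(d,d); A=A+M; b=b+M@o
    p=np.linalg.solve(A,b)
    e=[np.linalg.norm((np.eye(3)-np.outer(d,d))@(p-o)) for o,d in rays]
    return p,np.array(e)
def onz(r,z): o,d=r; return o+d*(z-o[2])/d[2]
E
python3 - <<'E'
from h import *
O={"c1":("scene",310,160),"c2":("scene",200,195),"c3":("side",300,130),"c4":("side",240,210)}
def q(c,u,v):
    n,x,y=O[c]; return ray(n,x+(u+.5)/6-.5,y+(v+.5)/6-.5)
for n,a,b in [("tubetop",("c1",450,184),("c3",377,210)),("grip free",("c1",55,190),("c3",120,322)),("grip rod end",("c1",150,170),("c3",175,275)),
 ("plate LB",("c1",88,345),("c3",100,512)),("plate LF",("c1",200,475),("c3",368,580)),("plate RF",("c1",565,372),("c3",510,365)),
 ("lens",("c2",218,255),("c4",297,318)),("lensP",("c2",550,145),("c4",460,75)),
 ("foot a",("c2",100,380),("c4",193,567)),("foot b",("c2",262,430),("c4",412,508))]:
    p,e=tri([q(*a),q(*b)]); print(n,p,e)
for n,a,z in [("plLB",("c1",88,345),.014),("plLF",("c1",200,475),.014),("plRF",("c1",565,372),.014),("plLB",("c3",100,512),.014),("plLF",("c3",368,580),.014),("plRF",("c3",510,365),.014),
 ("fLF?",("c2",100,380),.012),("f2",("c2",262,430),.012),("f3",("c2",328,340),.012),("s f1",("c4",193,567),.012),("s f2",("c4",412,508),.012),("s f0",("c4",135,437),.012)]:
    print(n,onz(q(*a),z))
E
```

```text
tubetop [ 0.4996 -0.298   0.1112] [0.0003 0.0003]
grip free [ 0.5875 -0.0774  0.1392] [0.0004 0.0004]
grip rod end [ 0.5742 -0.1342  0.1396] [0.0002 0.0002]
plate LB [ 0.6058 -0.1108  0.0071] [0.0002 0.0002]
plate LF [ 0.4589 -0.0889  0.0078] [0.0022 0.0022]
plate RF [ 0.4213 -0.3293  0.0088] [0.0005 0.0005]
lens [0.5754 0.2435 0.0868] [0.0005 0.0005]
lensP [0.5618 0.0495 0.0875] [0.0007 0.0007]
foot a [0.5983 0.3123 0.0131] [0.0031 0.0031]
foot b [0.5247 0.2512 0.0058] [0.0002 0.0002]
plLB [ 0.5978 -0.1056  0.014 ]
plLF [ 0.4552 -0.0865  0.014 ]
plRF [ 0.4155 -0.3234  0.014 ]
plLB [ 0.6027 -0.0998  0.014 ]
plLF [ 0.4561 -0.0757  0.014 ]
plRF [ 0.4205 -0.3206  0.014 ]
fLF? [0.6037 0.3095 0.012 ]
f2 [0.5175 0.2539 0.012 ]
f3 [0.5655 0.1921 0.012 ]
s f1 [0.5965 0.315  0.012 ]
s f2 [0.5229 0.2577 0.012 ]
s f0 [0.6475 0.2474 0.012 ]
```

```bash
cat >> h.py <<'E'
def pose():
    s=manip.state(); return np.array(s["ee_pos"]),R.from_rotvec(s["eef_rot"]).as_matrix(),s
def rows(pos,Rt,grasp=0.155):
    """pos = world grasp-point target; Rt target tool matrix -> travel mm, rot deg"""
    p,Rm,s=pose(); pos=np.array(pos); tcp=pos-grasp*Rt[:,1]
    print("TRAVEL",np.round(1e3*Rm.T@(tcp-p),1),"ROT",np.round(np.degrees(R.from_matrix(Rm.T@Rt).as_rotvec()),2),"dist",np.round(np.linalg.norm(tcp-p)*1e3,1))
def tool(xdir,ydir):
    y=np.array(ydir,float); y/=np.linalg.norm(y); x=np.array(xdir,float); x-=y*(x@y); x/=np.linalg.norm(x)
    return np.column_stack([x,y,np.cross(x,y)])
E
python3 - <<'E'
from h import *
p,Rm,s=pose(); print(Rm)
yaw=-0.155; cx=np.array([np.cos(yaw),np.sin(yaw),0])
for sg in (1,-1): rows([0.583,-0.106,0.25],tool(sg*cx,[0,0,-1]))
cy=np.array([-np.sin(yaw),np.cos(yaw),0])
for sg in (1,-1): rows([0.53,-0.2,0.25],tool(sg*cy,[0,0,-1]))
O={"c1":("scene",310,160)}
print("cup",onz(ray("scene",309,206),0), onz(ray("side",283,209),0),"spool",onz(ray("scene",419,206),0))
print("dropper",onz(ray("scene",176,264),0), onz(ray("side",221,337),0))
E
```

```text
[[ 0.254  -0.      0.9672]
 [-0.9672 -0.      0.254 ]
 [ 0.     -1.     -0.    ]]
TRAVEL [-474.4   -0.3  537. ] ROT [  0.   -66.41  -0.  ] dist 716.5
TRAVEL [-474.4   -0.3  537. ] ROT [  0.   113.59   0.  ] dist 716.5
TRAVEL [-396.9   -0.3  461.8] ROT [   0.   -156.41   -0.  ] dist 609.0
TRAVEL [-396.9   -0.3  461.8] ROT [ 0.   23.59  0.  ] dist 609.0
cup [ 0.7097 -0.1097 -0.    ] [ 0.7219 -0.1259  0.    ] spool [ 0.4738 -0.4546  0.    ]
dropper [0.6626 0.4257 0.    ] [0.6726 0.4329 0.    ]
```

```bash
python3 - <<'E'
from h import *
yaw=-0.155; cx=np.array([np.cos(yaw),np.sin(yaw),0])
rows([0.56,-0.17,0.29],tool(cx,[0,0,-1]))
E
python3 -m crank '{"jaw":[85,85,85,85,85,85,85,85],"travel":[[-200,-20,240],[-200,-20,240],[-200,-20,240],[-200,-20,240],[-200,-20,240],[-200,-20,240],[-200,-20,240],[-200,-20,240]],"rot":[[0,-30,0],[0,-30,0],[0,-30,0],[0,-30,0],[0,-30,0],[0,-30,0],[0,-30,0],[0,-30,0]]}'
```

```text
TRAVEL [-418.3  -40.3  498.4] ROT [  0.   -66.41  -0.  ] dist 652.0
time: 1.92
ee_pos: [0.3684, -0.4426, 0.4254]
eef_rot: [-1.481, 0.613, -0.615]
force: [0.1, -0.0, -1.5]
gripper_width: 0.085
```

```bash
python3 - <<'E'
from h import *
yaw=-0.155; cx=np.array([np.cos(yaw),np.sin(yaw),0])
rows([0.56,-0.17,0.29],tool(cx,[0,0,-1]))
E
```

```text
TRAVEL [-57.4 -19.  328.2] ROT [ -0.09 -36.15   0.07] dist 333.8
```

```bash
python3 -m crank '{"jaw":[85,85,85,85,85,85,85,85],"travel":[[-57,-19,328],[-57,-19,328],[-57,-19,328],[-57,-19,328],[-57,-19,328],[-57,-19,328],[-57,-19,328],[-57,-19,328]],"rot":[[0,-36,0],[0,-36,0],[0,-36,0],[0,-36,0],[0,-36,0],[0,-36,0],[0,-36,0],[0,-36,0]]}'
python3 - <<'E'
from h import *
import json
p,Rm,s=pose(); im=manip.snapshot("wrist"); cv2.imwrite("pics/w1.png",im[:,:,::-1])
json.dump({"ee_pos":list(s["ee_pos"]),"eef_rot":list(s["eef_rot"])},open("w1.json","w")); print(s["qpos"],s["ee_pos"])
E
```

```text
time: 2.58
ee_pos: [0.5591, -0.174, 0.444]
eef_rot: [-1.567, 0.127, -0.128]
force: [1.3, -0.6, -0.6]
gripper_width: 0.0853
[ 0.4873  0.4134 -0.3945  1.8657  0.1986  0.9004 -0.1638] [ 0.5591 -0.174   0.444 ]
```

View pics/w1.png

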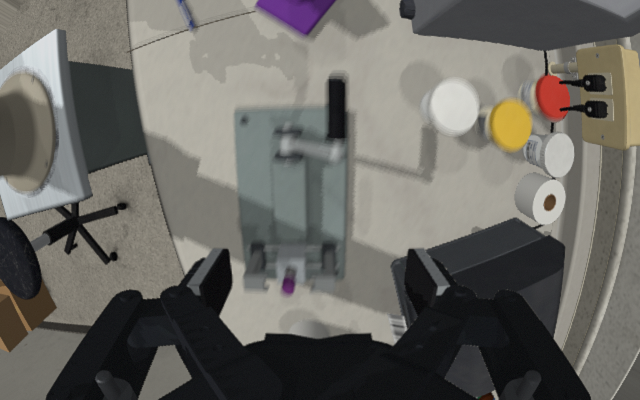

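Wrist view: grip bar spans (337,76)–(336,137), purple cap at (288,286), white cup at (452,107), purple look-alike at the top. I'll enlarge it for exact pixels.

```bash
python3 - <<'E'
import cv2
im=cv2.imread("pics/w1.png")
cv2.imwrite("pics/w1a.png",cv2.resize(im[60:310,220:370],None,fx=2.4*1,fy=2.4,interpolation=cv2.INTER_CUBIC))
cv2.imwrite("pics/w1b.png",cv2.resize(im[230:310,240:360],None,fx=6,fy=6,interpolation=cv2.INTER_CUBIC))
E
```

```text
(no output)
```

View pics/w1a.png

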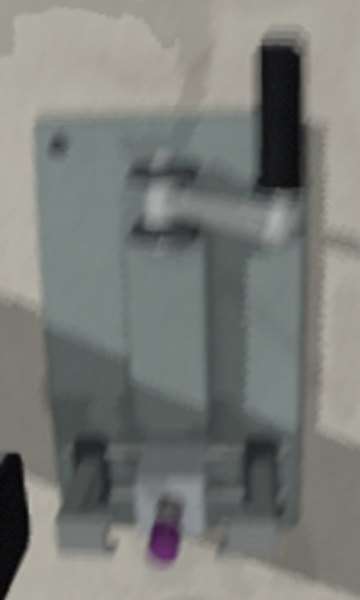

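View pics/w1b.png

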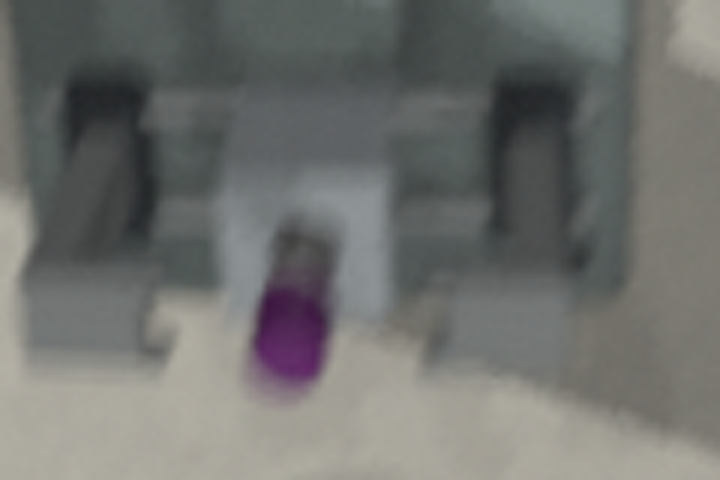

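```bash
python3 -m crank '{"jaw":[85,85,85],"travel":[[0,0,0],[0,0,0],[0,0,0]],"rot":[[0,0,0],[0,0,0],[0,0,0]]}'
python3 - <<'E'
from h import *
import json
p,Rm,s=pose(); im=manip.snapshot("wrist"); im=im[:,:,::-1]
cv2.imwrite("pics/w2.png",im)
json.dump({"ee_pos":list(s["ee_pos"]),"eef_rot":list(s["eef_rot"])},open("w2.json","w")); print(s["qpos"],s["ee_pos"])
cv2.imwrite("pics/w2a.png",cv2.resize(im[60:180,220:370],None,fx=5,fy=5,interpolation=cv2.INTER_CUBIC))
cv2.imwrite("pics/w2b.png",cv2.resize(im[230:310,240:360],None,fx=6,fy=6,interpolation=cv2.INTER_CUBIC))
E
```

```text
time: 2.88
ee_pos: [0.5578, -0.1766, 0.4435]
eef_rot: [-1.568, 0.129, -0.128]
force: [-0.9, 0.4, -0.5]
gripper_width: 0.0851
[ 0.4909  0.4134 -0.3929  1.8671  0.1986  0.8999 -0.1596] [ 0.5578 -0.1766  0.4435]
```

View pics/w2a.png

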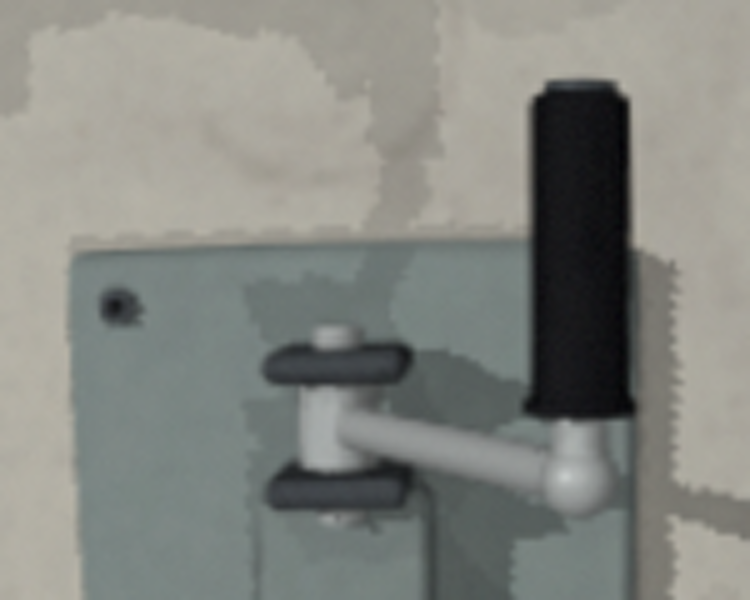

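View pics/w2b.png

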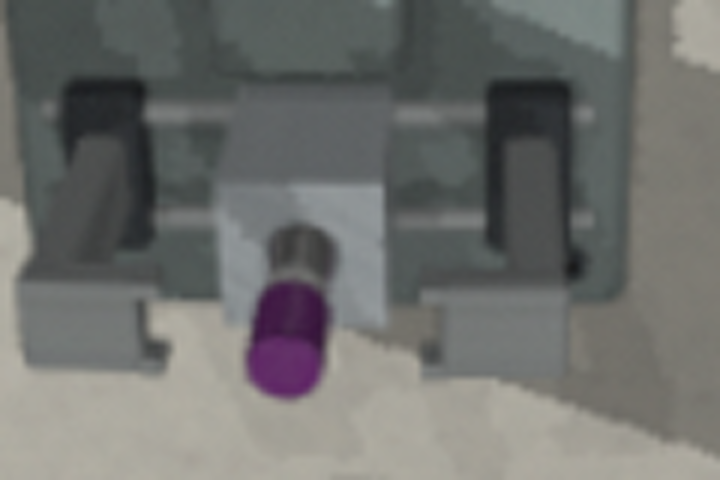

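```bash
python3 - <<'E'
from h import *
import json
s=json.load(open("w2.json"))
gA=ray("wrist",220+582.5/5-.5,60+88.5/5-.5,s); gB=ray("wrist",220+580.5/5-.5,60+412.5/5-.5,s); ct=ray("wrist",240+286.5/6-.5,230+367.5/6-.5,s)
a,b,t=onz(gA,.1345),onz(gB,.1345),onz(ct,.110); print(a,b,(a+b)/2,np.linalg.norm(a-b),np.arctan2(*(a-b)[[0,1]]),t)
q=lambda n,X,Y,u,v: ray(n,X+(u+.5)/6-.5,Y+(v+.5)/6-.5)
print("tube",tri([ct,q("scene",310,160,450,184),q("side",300,130,377,210)]))
print("gripmid",tri([ray("wrist",335.6,109.2,s),q("scene",310,160,103,180),q("side",300,130,148,299)]))
E
```

```text
[ 0.5908 -0.0791  0.1345] [ 0.5812 -0.1368  0.1345] [ 0.586  -0.108   0.1345] 0.05853372204995075 0.16467747841578334 [ 0.5025 -0.2975  0.11  ]
tube (array([ 0.501 , -0.2989,  0.11  ]), array([0.0017, 0.0003, 0.0015]))
gripmid (array([ 0.5835, -0.108 ,  0.1375]), array([0.0021, 0.0005, 0.0021]))
```

```bash
python3 - <<'E'
from h import *
yaw=-0.158; cx=np.array([np.cos(yaw),np.sin(yaw),0])
rows([0.585,-0.107,0.20],tool(cx,[0,0,-1]))
rows([0.585,-0.107,0.133],tool(cx,[0,0,-1]))
E
```

```text
TRAVEL [15.6 88.4 73.6] ROT [ 0.04 -0.35 -0.04] dist 116.1
TRAVEL [ 15.6 155.4  73.7] ROT [ 0.04 -0.35 -0.04] dist 172.7
```

```bash
python3 -m crank '{"jaw":[60,60,60,60,60,60,60,60],"travel":[[15,40,37],[15.6,80,73.6],[15.6,88,73.6],[15.6,110,73.6],[15.6,130,73.6],[15.6,150,73.6],[15.6,155,73.6],[15.6,155,73.6]],"rot":[[0,0,0],[0,0,0],[0,0,0],[0,0,0],[0,0,0],[0,0,0],[0,0,0],[0,0,0]]}' 20
python3 - <<'E'
from h import *
yaw=-0.158; cx=np.array([np.cos(yaw),np.sin(yaw),0])
rows([0.585,-0.107,0.133],tool(cx,[0,0,-1]))
im=manip.snapshot("wrist")[:,:,::-1]; cv2.imwrite("pics/w3.png",im)
E
```

```text
time: 3.6
ee_pos: [0.5849, -0.1068, 0.2874]
eef_rot: [-1.567, 0.131, -0.126]
force: [0.2, -0.4, 0.3]
gripper_width: 0.06
TRAVEL [ 0.1 -0.6 -0.2] ROT [ 0.03 -0.33 -0.17] dist 0.7
```

View pics/w3.png

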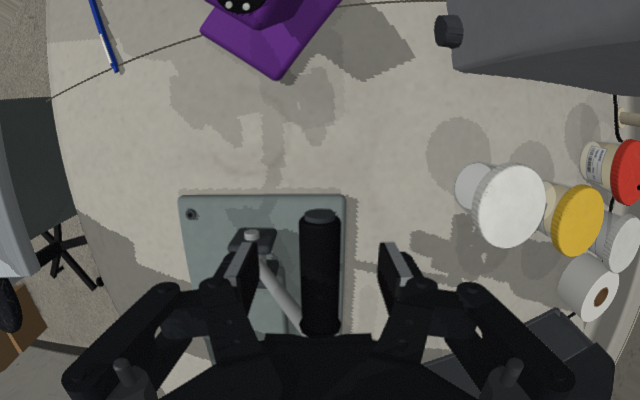

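The bar (320, rows 210–335) is centred between the pads at columns 250 and 390. Closing on it.

```bash
python3 -m crank '{"jaw":[10,10,10,10,10,10],"travel":[[0,0,0],[0,0,0],[0,0,0],[0,0,0],[0,0,0],[0,0,0]],"rot":[[0,0,0],[0,0,0],[0,0,0],[0,0,0],[0,0,0],[0,0,0]]}' 20
python3 - <<'E'
from h import *
im=manip.snapshot("wrist")[:,:,::-1]; cv2.imwrite("pics/w4.png",im)
import numpy as np
for k in range(1,13):
    th=0.5-k/12*0.99
    print(round(th,2),[round(110*(np.sin(th)-np.sin(.5)),1),round(-110*(np.cos(th)-np.cos(.5)),1)])
E
```

```text
time: 4.15
ee_pos: [0.5855, -0.1057, 0.2897]
eef_rot: [-1.568, 0.127, -0.128]
force: [-2.4, -0.3, 7.0]
gripper_width: 0.0169
0.42 [np.float64(-8.1), np.float64(-4.0)]
0.34 [np.float64(-16.6), np.float64(-7.4)]
0.25 [np.float64(-25.3), np.float64(-10.0)]
0.17 [np.float64(-34.1), np.float64(-11.9)]
0.09 [np.float64(-43.1), np.float64(-13.0)]
0.01 [np.float64(-52.2), np.float64(-13.5)]
-0.08 [np.float64(-61.3), np.float64(-13.1)]
-0.16 [np.float64(-70.3), np.float64(-12.1)]
-0.24 [np.float64(-79.2), np.float64(-10.2)]
-0.33 [np.float64(-87.9), np.float64(-7.7)]
-0.41 [np.float64(-96.3), np.float64(-4.5)]
-0.49 [np.float64(-104.5), np.float64(-0.5)]
```

View pics/w4.png

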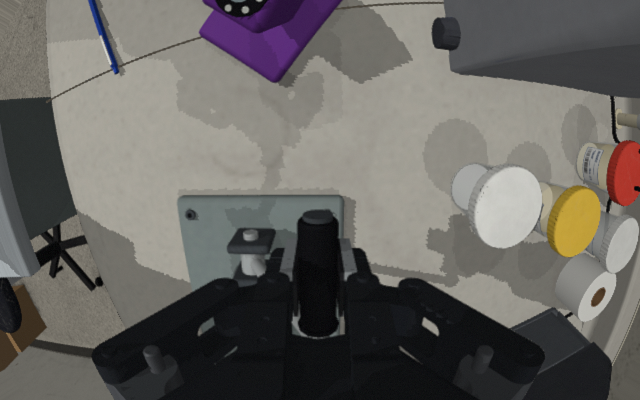

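Bar gripped (16.9 mm). Pulling along the arc.

```bash
python3 -m crank '{"jaw":[10,10,10,10,10,10,10,10],"travel":[[-4,-2,0],[-10,-5,0],[-16.6,-7.4,0],[-25.3,-10,0],[-34,-12,0],[-43,-13,0],[-52,-13.5,0],[-61,-13,0]],"rot":[[0,0,0],[0,0,0],[0,0,0],[0,0,0],[0,0,0],[0,0,0],[0,0,0],[0,0,0]]}' 20
python3 - <<'E'
from h import *
im=manip.snapshot("side")[:,:,::-1]; cv2.imwrite("pics/s5.png",cv2.resize(im[110:260,280:430],None,fx=4,fy=4,interpolation=cv2.INTER_CUBIC))
E
```

```text
time: 4.87
ee_pos: [0.5282, -0.0963, 0.3043]
eef_rot: [-1.567, 0.119, -0.136]
force: [8.7, -4.6, 5.2]
gripper_width: 0.0169
```

View pics/s5.png

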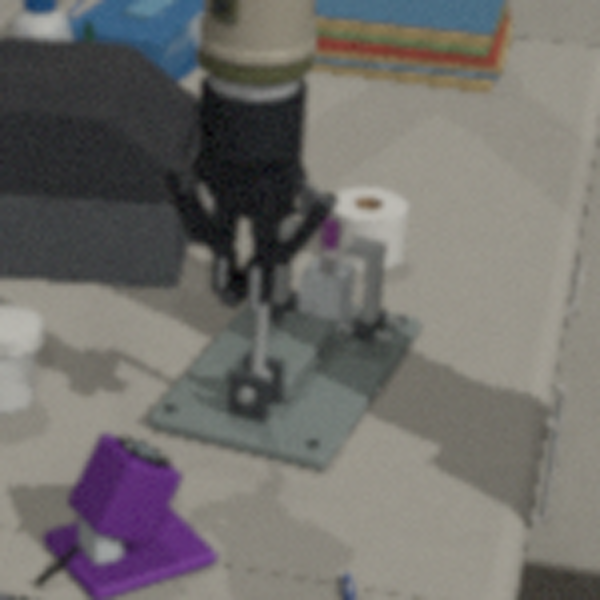

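The lever is upright and held. I'll pull the rest of the way and hold.

```bash
python3 -m crank '{"jaw":[10,10,10,10,10,10,10,10],"travel":[[-9,1,0],[-18,3,0],[-27,5.5,0],[-35.5,9,0],[-41,11.5,0],[-44,13,0],[-45,13.5,0],[-46,14,0]],"rot":[[0,0,0],[0,0,0],[0,0,0],[0,0,0],[0,0,0],[0,0,0],[0,0,0],[0,0,0]]}' 20
python3 - <<'E'
from h import *
im=manip.snapshot("side")[:,:,::-1]; cv2.imwrite("pics/s6.png",cv2.resize(im[110:260,280:430],None,fx=4,fy=4,interpolation=cv2.INTER_CUBIC))
E
```

```text
time: 5.58
ee_pos: [0.4821, -0.0885, 0.2893]
eef_rot: [-1.567, 0.122, -0.133]
force: [5.8, -3.3, 7.2]
gripper_width: 0.0172
```

View pics/s6.png

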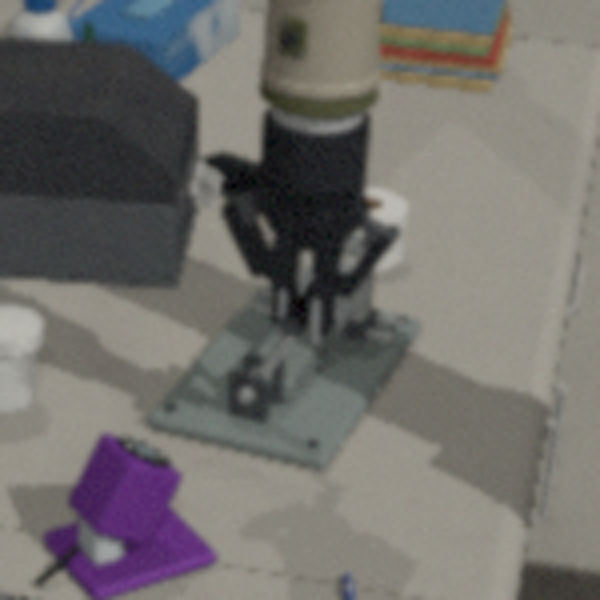

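TCP moved 104.8 mm of the 105.5 mm chord, so the lever is at about 0.99 rad. Nudge a little further, hold, then ease back.

```bash
python3 -m crank '{"jaw":[10,10,10,10,10,10],"travel":[[-1,0,0],[-2,0,0],[-3,0.5,0],[-3,0.5,0],[-3,0.5,0],[-3,0.5,0]],"rot":[[0,0,0],[0,0,0],[0,0,0],[0,0,0],[0,0,0],[0,0,0]]}' 20
python3 -m crank '{"jaw":[10,10,10,10,10,10,10,10],"travel":[[4,-1.5,0],[9,-4,0],[14,-6,0],[20,-8.5,0],[26,-10.5,0],[33,-12,0],[40,-13,0],[48,-14,0]],"rot":[[0,0,0],[0,0,0],[0,0,0],[0,0,0],[0,0,0],[0,0,0],[0,0,0],[0,0,0]]}' 20
python3 -m crank '{"jaw":[10,10,10,10,10,10,10,10],"travel":[[7,0,0],[14,0.5,0],[21,1.5,0],[28,3,0],[34,5,0],[40,7,0],[46,9,0],[51,11.5,0]],"rot":[[0,0,0],[0,0,0],[0,0,0],[0,0,0],[0,0,0],[0,0,0],[0,0,0],[0,0,0]]}' 20
```

```text
time: 6.13
ee_pos: [0.4798, -0.0883, 0.2885]
eef_rot: [-1.566, 0.121, -0.134]
force: [9.7, -4.0, -0.5]
gripper_width: 0.0177
time: 6.8
ee_pos: [0.5249, -0.0955, 0.3012]
eef_rot: [-1.567, 0.128, -0.127]
force: [2.4, 0.0, -1.4]
gripper_width: 0.0171
time: 7.47
ee_pos: [0.5752, -0.1037, 0.2893]
eef_rot: [-1.567, 0.128, -0.127]
force: [0.9, 2.1, -0.2]
gripper_width: 0.0172
```

```bash
python3 -m crank '{"jaw":[10,10,10,10,10,10],"travel":[[4,0,0],[8,1,0],[11,1,0],[11.5,1,0],[11.5,1,0],[11.5,1,0]],"rot":[[0,0,0],[0,0,0],[0,0,0],[0,0,0],[0,0,0],[0,0,0]]}' 20
python3 -m crank '{"jaw":[22,26,32,40,50,60,60,60],"travel":[[0,0,0],[0,0,0],[0,0,0],[0,0,0],[0,0,0],[0,0,0],[0,0,0],[0,0,0]],"rot":[[0,0,0],[0,0,0],[0,0,0],[0,0,0],[0,0,0],[0,0,0],[0,0,0],[0,0,0]]}' 20
python3 - <<'E'
from h import *
im=manip.snapshot("wrist")[:,:,::-1]; cv2.imwrite("pics/w7.png",im)
E
```

```text
time: 7.97
ee_pos: [0.5841, -0.1052, 0.2864]
eef_rot: [-1.567, 0.132, -0.121]
force: [-4.1, 5.1, -18.7]
gripper_width: 0.0174
time: 8.63
ee_pos: [0.5862, -0.1056, 0.2888]
eef_rot: [-1.567, 0.127, -0.127]
force: [0.1, -0.4, 0.3]
gripper_width: 0.0598
```

View pics/w7.png

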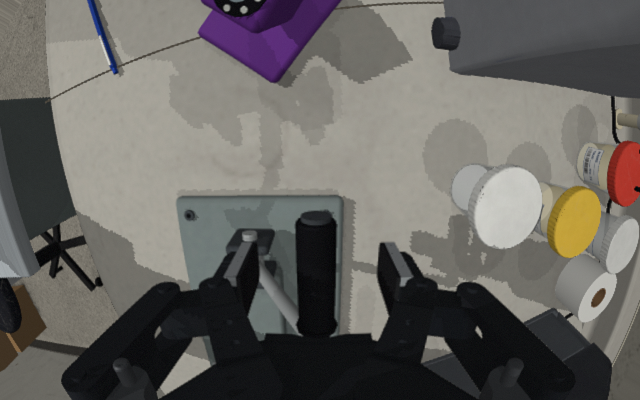

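Lever is home and released. Next I raise the arm and move left for a measuring look at the grey reader.

```bash
python3 -m crank '{"jaw":[60,60,60,60,60,60,60,60],"travel":[[0,-40,0],[0,-80,0],[0,-120,0],[-30,-150,30],[-60,-170,70],[-80,-170,110],[-100,-170,150],[-100,-170,180]],"rot":[[0,0,0],[0,0,0],[0,0,0],[0,0,0],[0,0,0],[0,0,0],[0,0,0],[0,0,0]]}' 20
python3 -m crank '{"jaw":[85,85,85,85],"travel":[[0,0,20],[0,0,20],[0,0,20],[0,0,20]],"rot":[[0,0,0],[0,0,0],[0,0,0],[0,0,0]]}' 20
python3 - <<'E'
from h import *
import json
p,Rm,s=pose(); im=manip.snapshot("wrist")[:,:,::-1]
cv2.imwrite("pics/w8.png",im)
json.dump({"ee_pos":list(s["ee_pos"]),"eef_rot":list(s["eef_rot"])},open("w8.json","w")); print(s["qpos"],s["ee_pos"],s["joint_velocities"])
E
```

```text
time: 9.35
ee_pos: [0.5151, 0.0759, 0.4594]
eef_rot: [-1.568, 0.128, -0.129]
force: [0.8, -0.1, -0.5]
gripper_width: 0.0602
time: 9.68
ee_pos: [0.5206, 0.094, 0.4581]
eef_rot: [-1.568, 0.128, -0.127]
force: [0.1, 0.1, -0.4]
gripper_width: 0.0854
[ 0.0696  0.3341 -0.4667  1.9632  0.1921  0.8876 -0.6595] [0.5206 0.094  0.4581] [ 0.0179  0.001   0.0059  0.0048  0.0013  0.0007 -0.0015]
```

View pics/w8.png

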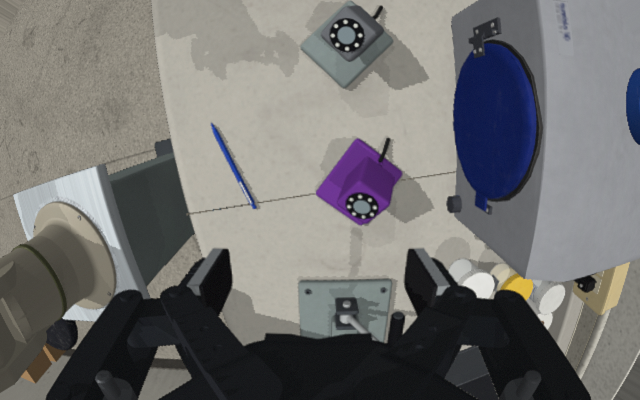

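Two candidates: grey reader lens at (347,36), purple at (361,207). Grey fits, since the text rules out purple. Here is the enlarged crop to confirm.

```bash
python3 - <<'E'
import cv2
im=cv2.imread("pics/w8.png")
cv2.imwrite("pics/w8a.png",cv2.resize(im[0:100,290:410],None,fx=6,fy=6,interpolation=cv2.INTER_CUBIC))
E
```

```text
(no output)
```

View pics/w8a.png

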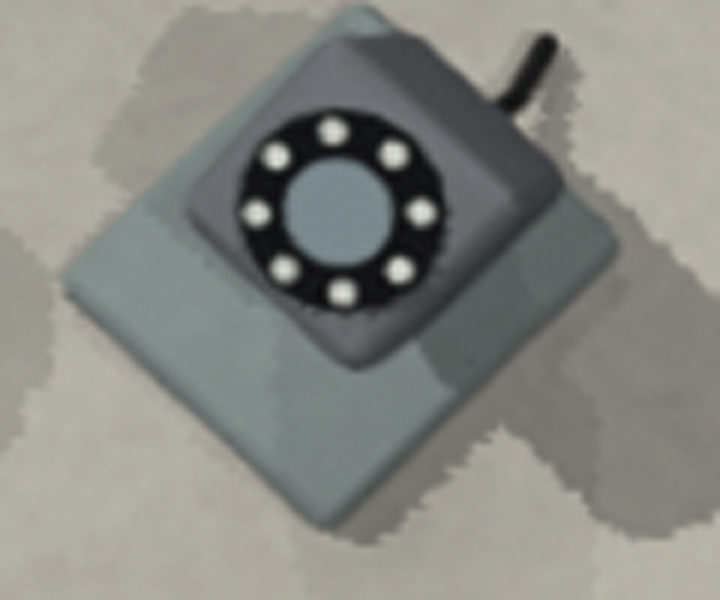

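```bash
python3 - <<'E'
from h import *
import json
s=json.load(open("w8.json"))
W=lambda u,v: ray("wrist",290+(u+.5)/6-.5,(v+.5)/6-.5,s)
q=lambda n,X,Y,u,v: ray(n,X+(u+.5)/6-.5,Y+(v+.5)/6-.5)
L=W(340,211); print("lens at .085",onz(L,.085)); print(tri([L,q("scene",200,195,218,255),q("side",240,210,297,318)]))
c=[onz(W(*u),.011) for u in [(65,285),(320,527),(617,250),(360,2)]]
for a,b in zip(c,c[1:]+c[:1]): d=b-a; print(a,np.linalg.norm(d),np.degrees(np.arctan2(d[1],d[0])))
print("ctr",np.mean(c,0))
E
```

```text
lens at .085 [0.5774 0.2441 0.085 ]
(array([0.5763, 0.2434, 0.0864]), array([0.001 , 0.0008, 0.0008]))
[0.5242 0.2536 0.011 ] 0.07883428926046906 -53.90922106124732
[0.5707 0.1899 0.011 ] 0.09524785474798209 35.75985993147731
[0.648  0.2456 0.011 ] 0.08146451401723485 125.76729170403839
[0.6004 0.3117 0.011 ] 0.09572877965031674 -142.6649077146103
ctr [0.5858 0.2502 0.011 ]
```

```bash
python3 - <<'E'
from h import *
yaw=-0.158; cy=np.array([-np.sin(yaw),np.cos(yaw),0])
rows([0.501,-0.298,0.21],tool(cy,[0,0,-1]))
E
```

```text
TRAVEL [  44.4   93.4 -389.4] ROT [  0.02 -90.32  -0.06] dist 402.9
```

```bash
python3 -m crank '{"jaw":[70,70,70,70,70,70,70,70],"travel":[[5,0,-40],[10,0,-80],[15,0,-120],[20,0,-160],[30,0,-200],[40,10,-240],[44,20,-280],[44,30,-320]],"rot":[[0,-7,0],[0,-14,0],[0,-21,0],[0,-28,0],[0,-35,0],[0,-42,0],[0,-49,0],[0,-56,0]]}' 20
python3 - <<'E'
from h import *
yaw=-0.158; cy=np.array([-np.sin(yaw),np.cos(yaw),0])
rows([0.501,-0.298,0.21],tool(cy,[0,0,-1]))
E
```

```text
time: 10.4
ee_pos: [0.5128, -0.2253, 0.4297]
eef_rot: [-1.479, -0.629, 0.628]
force: [0.3, 0.4, -0.0]
gripper_width: 0.07
TRAVEL [-60.5  64.7 -41.9] ROT [  0.05 -34.89  -0.  ] dist 98.0
```

```bash
python3 -m crank '{"jaw":[70,70,70,70,70,70,70],"travel":[[-15,10,-10],[-30,20,-20],[-45,35,-30],[-60,50,-42],[-60.5,64,-42],[-60.5,64,-42],[-60.5,64,-42]],"rot":[[0,-7,0],[0,-14,0],[0,-21,0],[0,-28,0],[0,-35,0],[0,-35,0],[0,-35,0]]}' 20
python3 - <<'E'
from h import *
import json
yaw=-0.158; cy=np.array([-np.sin(yaw),np.cos(yaw),0])
rows([0.501,-0.298,0.21],tool(cy,[0,0,-1]))
p,Rm,s=pose(); im=manip.snapshot("wrist")[:,:,::-1]
cv2.imwrite("pics/w9.png",im)
json.dump({"ee_pos":list(s["ee_pos"]),"eef_rot":list(s["eef_rot"])},open("w9.json","w")); print(s["qpos"],s["ee_pos"])
cv2.imwrite("pics/w9a.png",cv2.resize(im[180:320,220:420],None,fx=4,fy=4,interpolation=cv2.INTER_CUBIC))
E
```

```text
time: 10.98
ee_pos: [0.5004, -0.2954, 0.3653]
eef_rot: [-1.281, -1.086, 1.086]
force: [0.4, 0.4, 1.2]
gripper_width: 0.07
TRAVEL [-2.5  0.3 -1. ] ROT [-0.11 -0.43  0.07] dist 2.7
[ 0.9193  0.5639 -0.711   1.9424  0.4964  0.8189  1.3402] [ 0.5004 -0.2954  0.3653]
```

View pics/w9.png

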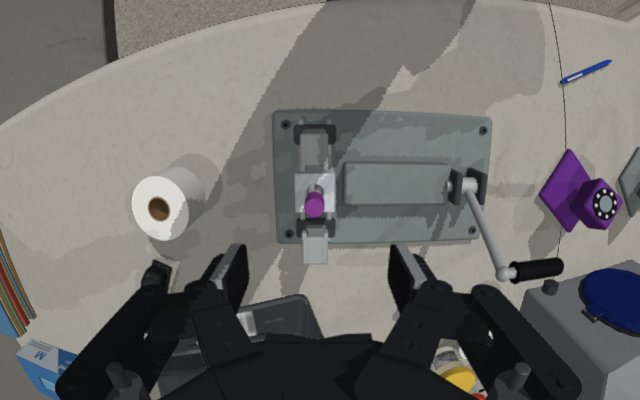

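View pics/w9a.png

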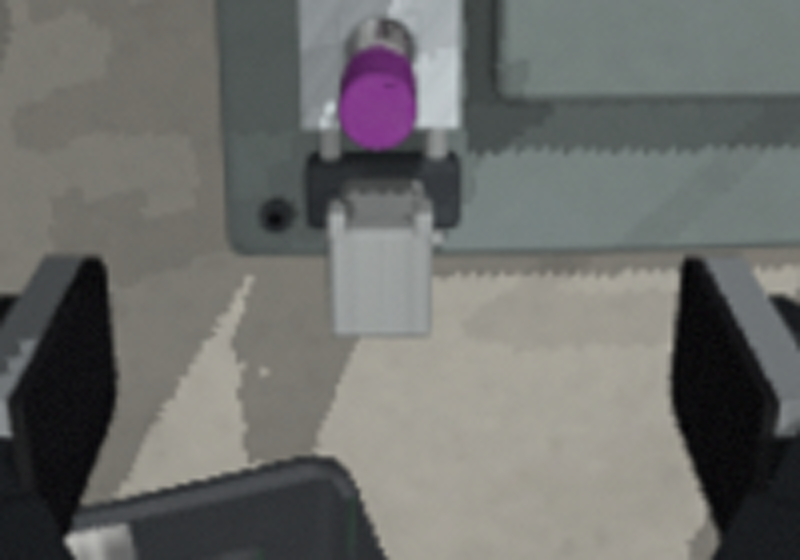

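```bash
python3 - <<'E'
from h import *
import json
s=json.load(open("w9.json")); s2=json.load(open("w2.json"))
r=ray("wrist",220+378.5/4-.5,180+111.5/4-.5,s)
print(onz(r,.110))
q=lambda n,X,Y,u,v: ray(n,X+(u+.5)/6-.5,Y+(v+.5)/6-.5)
ct=ray("wrist",240+286.5/6-.5,230+367.5/6-.5,s2)
t,e=tri([r,ct,q("scene",310,160,450,184),q("side",300,130,377,210)]);print(t,e)
yaw=-0.158; cy=np.array([-np.sin(yaw),np.cos(yaw),0])
rows([t[0],t[1],0.099],tool(cy,[0,0,-1]))
E
```

```text
[ 0.5014 -0.2983  0.11  ]
[ 0.5007 -0.2984  0.1106] [0.0006 0.001  0.0005 0.0011]
TRAVEL [ -3.8 112.2  -0.3] ROT [-0.02 -0.39  0.03] dist 112.3
```

```bash
python3 -m crank '{"jaw":[50,50,50,50,50,50,50,50],"travel":[[-3.5,20,0],[-3.5,40,0],[-3.5,60,0],[-3.5,80,0],[-3.5,95,0],[-3.5,105,0],[-3.5,112,0],[-3.5,112,0]],"rot":[[0,0,0],[0,0,0],[0,0,0],[0,0,0],[0,0,0],[0,0,0],[0,0,0],[0,0,0]]}' 20
python3 - <<'E'
from h import *
yaw=-0.158; cy=np.array([-np.sin(yaw),np.cos(yaw),0])
rows([.501,-.2984,0.099],tool(cy,[0,0,-1]))
im=manip.snapshot("wrist")[:,:,::-1]; cv2.imwrite("pics/w10.png",im)
E
```

```text
time: 11.7
ee_pos: [0.501, -0.2973, 0.2537]
eef_rot: [-1.28, -1.09, 1.091]
force: [-0.0, 0.3, -0.4]
gripper_width: 0.0502
TRAVEL [-1.  -0.3 -0.2] ROT [-0.02 -0.13 -0.01] dist 1.1
```

View pics/w10.png

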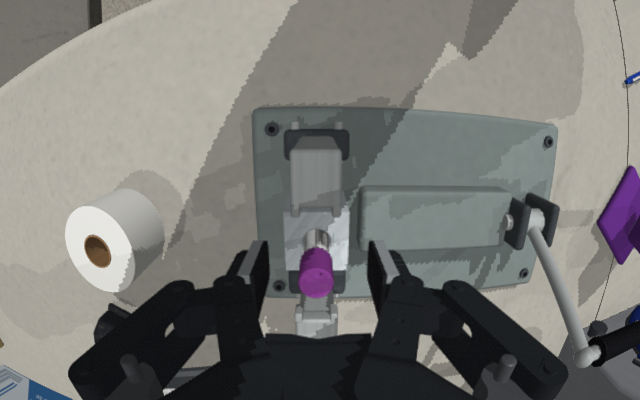

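The purple cap (316,272) sits between the pads at columns 258 and 378. Closing on it.

```bash
python3 -m crank '{"jaw":[8,8,8,8,8,8,8],"travel":[[0,0,0],[0,0,0],[0,0,0],[0,0,0],[0,0,0],[0,0,0],[0,0,0]],"rot":[[0,0,0],[0,0,0],[0,0,0],[0,0,0],[0,0,0],[0,0,0],[0,0,0]]}' 25
python3 -m crank '{"jaw":[8,8,8,8,8,8,8,8],"travel":[[0,-6,0],[0,-13,0],[0,-21,0],[0,-30,0],[0,-40,0],[0,-52,0],[0,-64,0],[0,-76,0]],"rot":[[0,0,0],[0,0,0],[0,0,0],[0,0,0],[0,0,0],[0,0,0],[0,0,0],[0,0,0]]}' 25
python3 -m crank '{"jaw":[8,8,8,8,8],"travel":[[0,-20,0],[0,-40,0],[0,-60,0],[0,-60,0],[0,-60,0]],"rot":[[0,0,0],[0,0,0],[0,0,0],[0,0,0],[0,0,0]]}' 25
python3 - <<'E'
from h import *
import json
p,Rm,s=pose(); print(s["qpos"])
for c in ("wrist","scene","side"):
    im=manip.snapshot(c)[:,:,::-1]; cv2.imwrite(f"pics/x11_{c}.png",im)
E
```

```text
time: 12.33
ee_pos: [0.5011, -0.2979, 0.2549]
eef_rot: [-1.282, -1.091, 1.091]
force: [-0.2, 0.8, 6.9]
gripper_width: 0.0147
time: 13.0
ee_pos: [0.5007, -0.2977, 0.3315]
eef_rot: [-1.281, -1.091, 1.091]
force: [0.1, 0.4, 0.3]
gripper_width: 0.0147
time: 13.42
ee_pos: [0.5009, -0.2977, 0.3917]
eef_rot: [-1.283, -1.092, 1.091]
force: [-0.1, -0.7, -0.3]
gripper_width: 0.015
[ 0.9415  0.5356 -0.7351  1.9149  0.4674  0.8657  1.3763]
```

View pics/x11_wrist.png

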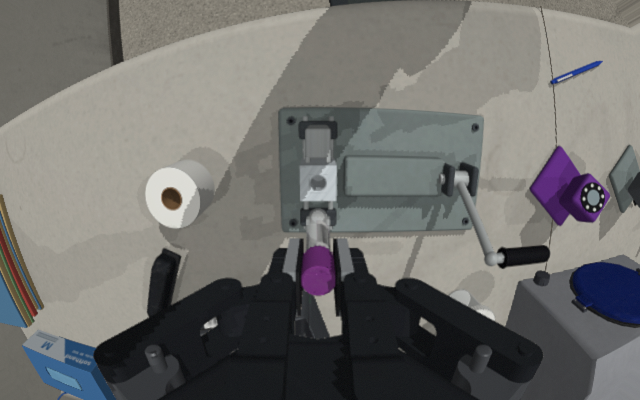

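View pics/x11_side.png

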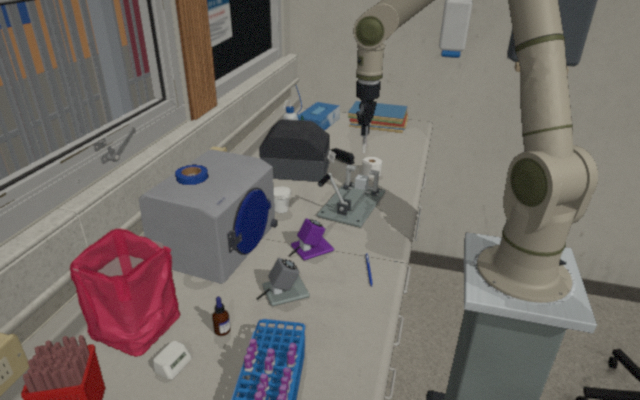

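Tube is lifted out: the nest is empty at (318,183) and the lever is home. I'll work out the presentation pose.

```bash
cat >> h.py <<'E'
LENS=np.array([.5765,.2437,.0855]); YR=np.radians(36.3)
U=np.array([-.5*np.cos(YR),-.5*np.sin(YR),np.cos(np.pi/6)])
def present(d,frac=1.0,G=0.2355):
    p,Rm,s=pose(); y0=np.array([0,0,-1.])
    yaw=-0.158; cy=np.array([-np.sin(yaw),np.cos(yaw),0]); R0=tool(cy,y0)
    ax=np.cross(y0,-U); ang=np.arcsin(np.linalg.norm(ax)); ax/=np.linalg.norm(ax)
    Rt=R.from_rotvec(ax*ang*frac).as_matrix()@R0
    rows(LENS+d*U,Rt,G)
E
python3 - <<'E'
from h import *
present(.13,0); present(.13); present(.06)
E
```

```text
TRAVEL [500.4 -44.   56.6] ROT [-0.07 -0.1   0.01] dist 505.5
TRAVEL [416.5 -12.3 139.1] ROT [-21.13  -0.11 -21.35] dist 439.3
TRAVEL [441.4  48.3 114.5] ROT [-21.13  -0.11 -21.35] dist 458.6
```

```bash
python3 -m crank '{"jaw":[8,8,8,8,8,8,8,8],"travel":[[15,-20,5],[45,-40,15],[85,-50,25],[125,-50,40],[165,-50,50],[205,-50,65],[245,-50,80],[285,-50,95]],"rot":[[0,0,0],[0,0,0],[0,0,0],[0,0,0],[-2,0,-2],[-5,0,-5],[-8,0,-8],[-11,0,-11]]}' 25
python3 - <<'E'
from h import *
present(.13)
E
```

```text
time: 14.23
ee_pos: [0.4522, -0.004, 0.4395]
eef_rot: [-1.292, -1.317, 0.856]
force: [1.2, 0.2, -0.6]
gripper_width: 0.0145
TRAVEL [125.1  53.3  53.7] ROT [-10.01  -0.09 -10.2 ] dist 146.2
```

```bash
python3 -m crank '{"jaw":[8,8,8,8,8,8,8,8],"travel":[[25,5,10],[50,15,20],[75,25,30],[100,35,42],[115,45,50],[125,53,53.5],[125,53,53.5],[125,53,53.5]],"rot":[[-3,0,-3],[-6,0,-6],[-9,0,-9],[-10,0,-10.2],[-10,0,-10.2],[-10,0,-10.2],[-10,0,-10.2],[-10,0,-10.2]]}' 25
python3 - <<'E'
from h import *
import json
present(.13); present(.06)
p,Rm,s=pose(); print(s["qpos"])
for c in ("wrist","scene","side"):
    im=manip.snapshot(c)[:,:,::-1]; cv2.imwrite(f"pics/x12_{c}.png",im)
json.dump({"ee_pos":list(s["ee_pos"]),"eef_rot":list(s["eef_rot"])},open("x12.json","w"))
im=cv2.imread("pics/x12_side.png"); cv2.imwrite("pics/x12a.png",cv2.resize(im[150:310,230:380],None,fx=3.6,fy=3.6,interpolation=cv2.INTER_CUBIC))
im=cv2.imread("pics/x12_scene.png"); cv2.imwrite("pics/x12b.png",cv2.resize(im[140:290,190:340],None,fx=3.8,fy=3.8,interpolation=cv2.INTER_CUBIC))
E
```

```text
time: 14.9
ee_pos: [0.4297, 0.1344, 0.4016]
eef_rot: [-1.285, -1.507, 0.633]
force: [0.6, 0.6, -0.9]
gripper_width: 0.0149
TRAVEL [ 1.1 -0.2  0.5] ROT [-0.18  0.01 -0.15] dist 1.2
TRAVEL [ 1.3 69.8  0.3] ROT [-0.18  0.01 -0.15] dist 69.8
[ 0.1767  0.2879 -0.6934  2.3408  0.9835  0.1088  0.0081]
```

View pics/x12_wrist.png

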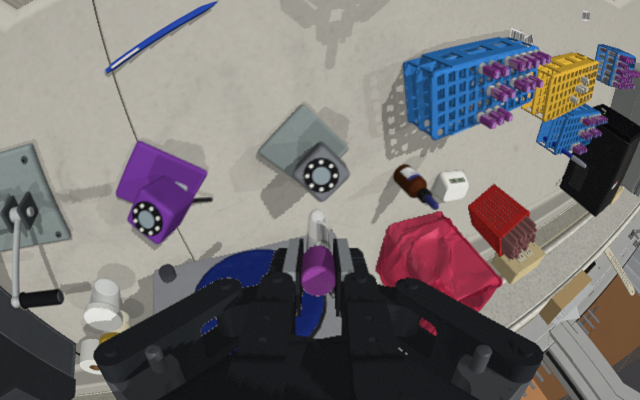

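View pics/x12a.png

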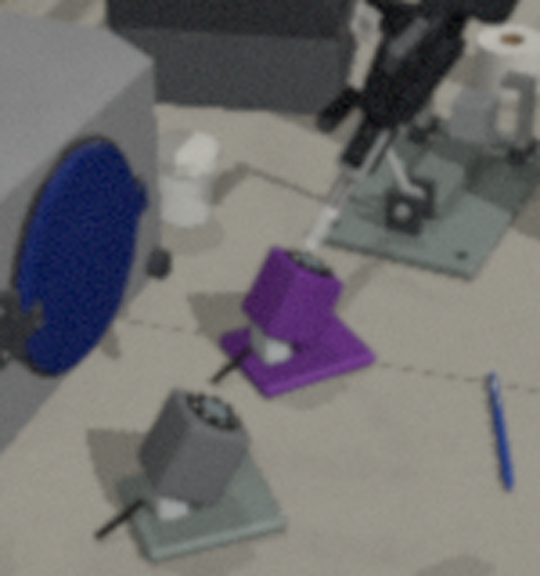

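View pics/x12b.png

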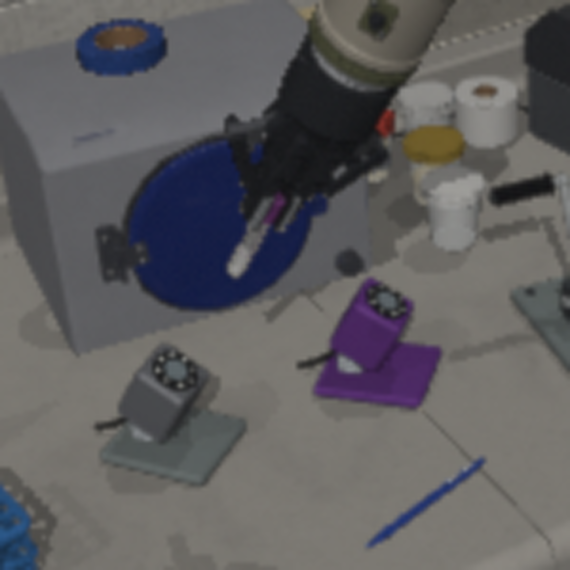

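Reached, with the tube tilted above the grey reader (side view, lens at (289,263)). Joint 6 is near its lower limit, so I'll move in along the axis in small steps and watch it.

```bash
python3 -m crank '{"jaw":[8,8,8,8],"travel":[[1,5,0.3],[1,12,0.3],[1,20,0.3],[1,25,0.3]],"rot":[[0,0,0],[0,0,0],[0,0,0],[0,0,0]]}' 25
python3 - <<'E'
from h import *
import json
p,Rm,s=pose(); print(s["qpos"]); present(.06)
s=json.load(open("x12.json")); L=ray("wrist",321,175,s); print("lens",onz(L,.0855))
# tube bottom from x12 wide views: scene crop (236,272)/3.8+(190,140); side (315,243)/3.6+(230,150)
b,e=tri([ray("scene",190+236.5/3.8-.5,140+270.5/3.8-.5),ray("side",230+316.5/3.6-.5,150+242.5/3.6-.5)])
print("bottom seen",b,e,"expected",LENS+.13*U)
E
```

```text
time: 15.38
ee_pos: [0.4404, 0.141, 0.3805]
eef_rot: [-1.288, -1.505, 0.631]
force: [-0.8, -0.5, 0.6]
gripper_width: 0.0146
[ 0.1156  0.3374 -0.6454  2.3454  1.5325  0.1114 -0.5416]
TRAVEL [ 1.8 45.2  1.4] ROT [-0.07 -0.1  -0.24] dist 45.2
lens [0.5761 0.245  0.0855]
bottom seen [0.5167 0.204  0.2043] [0.0002 0.0002] expected [0.5241 0.2052 0.1981]
```

```bash
python3 -m crank '{"jaw":[8,8,8,8,8,8,8,8],"travel":[[1,4,1],[1,8,1],[1,13,1],[1,18,1],[1.5,22,1],[1.5,25,1],[1.5,27,1],[1.5,27,1]],"rot":[[0,0,0],[0,0,0],[0,0,0],[0,0,0],[0,0,0],[0,0,0],[0,0,0],[0,0,0]]}' 25
python3 - <<'E'
from h import *
p,Rm,s=pose(); print(s["qpos"],s["joint_velocities"]); present(.06)
E
```

```text
time: 16.05
ee_pos: [0.4503, 0.151, 0.3574]
eef_rot: [-1.287, -1.505, 0.631]
force: [-0.3, 0.7, 0.0]
gripper_width: 0.0153
[ 0.1828  0.4291 -0.7811  2.3413  1.7748  0.2228 -0.781 ] [-0.0085 -0.0148  0.0092  0.0016 -0.0103 -0.0148  0.0075]
TRAVEL [-0.2 18.3  0.2] ROT [-0.09 -0.08 -0.21] dist 18.3
```

q6 is moving off its limit, now 0.22. Final approach.

```bash
python3 -m crank '{"jaw":[8,8,8,8,8,8,8,8],"travel":[[0,4,0],[0,8,0],[0,12,0],[0,15,0],[0,16,0],[0,16,0],[0,16,0],[0,16,0]],"rot":[[0,0,0],[0,0,0],[0,0,0],[0,0,0],[0,0,0],[0,0,0],[0,0,0],[0,0,0]]}' 25
python3 - <<'E'
from h import *
import json
p,Rm,s=pose(); print(s["qpos"],np.abs(s["joint_velocities"]).max()); present(.06)
json.dump({"ee_pos":list(s["ee_pos"]),"eef_rot":list(s["eef_rot"])},open("x13.json","w"))
for c,(x,y,w,h) in {"wrist":(240,120,160,180),"scene":(190,150,160,120),"side":(230,180,160,130)}.items():
    im=manip.snapshot(c)[:,:,::-1]; cv2.imwrite(f"pics/x13_{c}.png",im)
    f={"wrist":3,"scene":5,"side":4.5}[c]; cv2.imwrite(f"pics/x13{c}_z.png",cv2.resize(im[y:y+h,x:x+w],None,fx=f,fy=f,interpolation=cv2.INTER_CUBIC))
E
```

```text
time: 16.72
ee_pos: [0.4565, 0.156, 0.344]
eef_rot: [-1.287, -1.507, 0.631]
force: [0.0, -0.2, -0.1]
gripper_width: 0.0143
[ 0.1963  0.4786 -0.8243  2.3386  1.8431  0.2777 -0.8434] 0.00429239760150819
TRAVEL [-0.7  2.7  0.1] ROT [-0.06 -0.04 -0.17] dist 2.7
```

View pics/x13wrist_z.png

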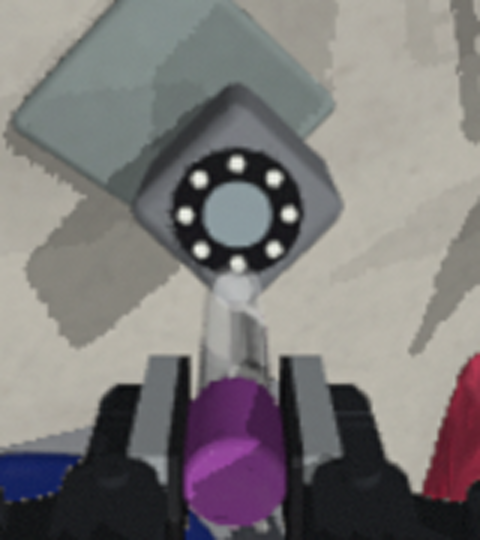

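View pics/x13scene_z.png

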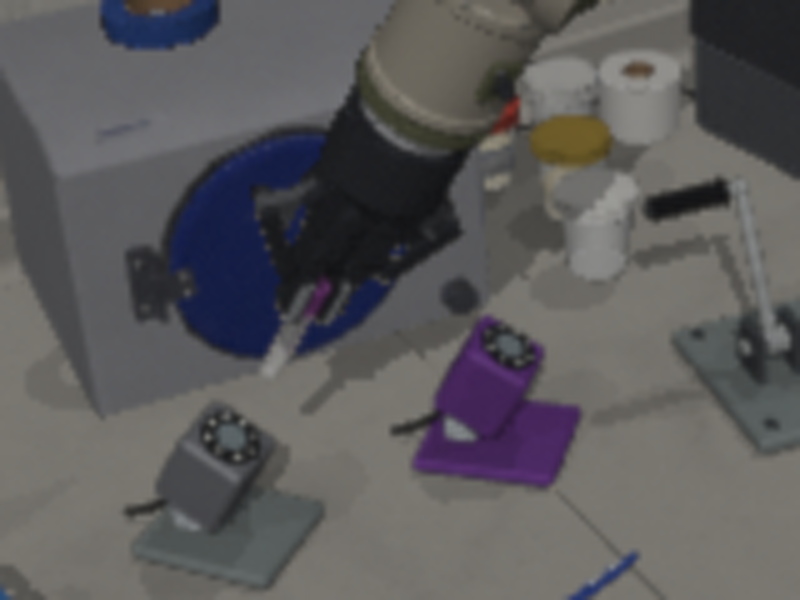

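View pics/x13side_z.png

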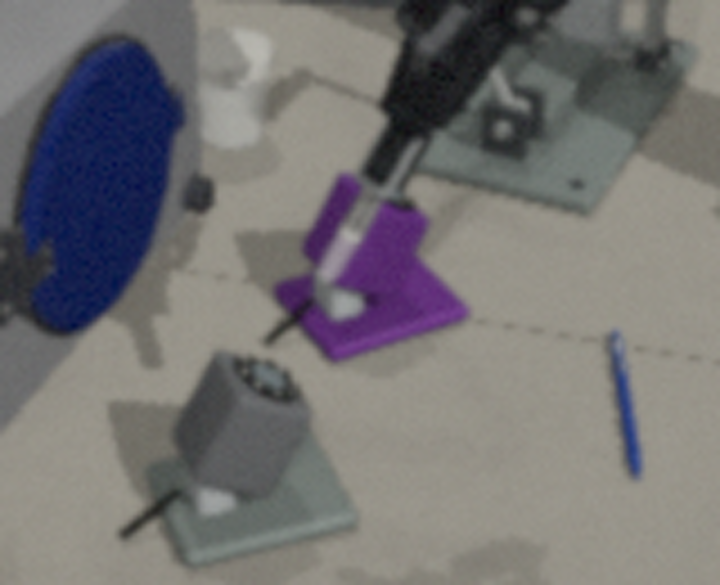

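```bash
python3 - <<'E'
from h import *
import json
sc=ray("scene",190+269.5/5-.5,150+374.5/5-.5); sd=ray("side",230+320.5/4.5-.5,180+297.5/4.5-.5)
s=json.load(open("x13.json")); w=ray("wrist",240+237.5/3-.5,120+277/3-.5,s)
for rs in ([sc,sd],[sc,sd,w]):
    b,e=tri(rs); d=b-LENS; print(b,e,"axial",d@U,"perp",d-(d@U)*U)
Rm=R.from_rotvec(s["eef_rot"]).as_matrix()
bt=np.array(s["ee_pos"])+.2355*Rm[:,1]; d=bt-LENS; print("by kinematics",bt,d@U,np.linalg.norm(d-(d@U)*U),"tilt",np.arccos(-Rm[:,1]@U))
print("lens",onz(ray("wrist",240+237.5/3-.5,120+213.5/3-.5,s),.0855))
print("lever grip in scene: rod top",tri([ray("scene",190+735/5-.5,150+190/5-.5)]*1+[ray("side",0,0)])[0][:0])
E
```

```text
[0.5535 0.2232 0.134 ] [0.005 0.005] axial 0.057399248890295525 perp [ 0.0001 -0.0035 -0.0012]
[0.5521 0.2255 0.1362] [0.0053 0.0052 0.0014] axial 0.059156384208627406 perp [-0.0006 -0.0007 -0.0005]
by kinematics [0.5511 0.2251 0.1397] 0.06266220642153855 0.000121177123029523 tilt 0.00316318704787619
lens [0.5765 0.2441 0.0855]
lever grip in scene: rod top []
```

```bash
python3 -m crank '{"jaw":[8,8,8],"travel":[[0,0,0],[0,0,0],[0,0,0]],"rot":[[0,0,0],[0,0,0],[0,0,0]]}' 25
python3 - <<'E'
from h import *
s=manip.state(); print(s["gripper_width"],np.abs(s["joint_velocities"]).max(),s["force"]); print(manip.finish_job())
E
```

```text
time: 17.12
ee_pos: [0.4565, 0.156, 0.344]
eef_rot: [-1.287, -1.507, 0.631]
force: [0.1, -0.5, -0.9]
gripper_width: 0.015
0.015009583451272727 0.003038761817067601 [ 0.054  -0.4585 -0.9121]
the job is handed in; nothing more can be done
None
```

I pulled the crimper lever fully, to about 0.99 rad judging by the tool travel, held it for about 0.5 s, and eased it home over about 1.8 s. I then lifted the tube out by its cap. I handed the job in at 17.1 s, still holding the tube in front of the grey reader; the purple one was ignored.

- **Tube position:** arm kinematics put the bottom 63 mm out from the lens, on the axis to within 1 mm and tilted 0.003 rad. The three cameras gave 59 mm and about 1 mm off the axis. The scene and side views alone gave 57 mm and about 4 mm off, and their sight lines disagreed by about 5 mm. All of these are inside the limits.
- **State at hand-in:** the arm was still, the gripper read 15 mm on the cap, and the outside force was under about 1 N. In the last pictures the lever is home and the cup and pen look undisturbed. I did not check the bystanders by measurement.
- **Deviations:** joint 6 came very close to its lower limit during the approach (0.109 rad, limit stated as 0.11). It read 0.28 at the final pose. The outside force on the tool briefly reached about 19 N as the lever came home, and that was the highest reading I saw.

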